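# Shut the slide clamps along the staining tray

## Robot

A 6-joint arm with a two-finger parallel gripper is mounted at the origin on the work surface. World frame = base frame: x ahead of the robot, y to its left, z up, the work surface at z = 0. Lengths are in mm, angles in rad, forces in N, time in s.
With the tool pointing down it reaches from about 350 to 975 mm from the base axis. Payload 7.1 kg.
Tool frame: the origin (TCP) lies between the finger pads; the fingertips stand 19 mm ahead of it and the grasp point (between the pads) is the TCP; z points along the fingers, y is the line along which they close (so a half turn about z gives the same grasp; the last joint's range is limited). The gripper opens to 88 mm and grips with 3 to 60 N. Pads are 20 mm wide; open, the fingers measure 115 mm over their backs; the gripper's body (75 mm by 178 mm) begins 61 mm behind the grasp point.
Start: joints at [-1.342, 0.423, 1.63, -0, 1.089, -0.019], TCP at [153.314, -605.888, 241.675] pointing down, gripper open.
Joint ranges: [-3, 3], [-0.9, 2.11], [0.09, 2.58], [-1.31, 4.45], [0.11, 2.69], [-2.54, 2.54]. Speed limits (rad/s): [2.39, 2.39, 3.01, 3.14, 3.14, 3.14].

## Interface

Orientations are given as a rotation vector (axis times angle).
In Python, from workcell import ctrl gives the robot as it stands.
- The arm moves only by the tool arm_command, never from a script. Its argument "series" is a list of rows, each an object with "linear": the shift along the tool's x, y, z in m, a list of three; "turn": the turn about the tool's z in rad. A call has 1 to 10 rows; each row shifts and turns the commanded pose from where the row before left it, along the tool's axes as they then stand; what a row does not reach is not made up. A row lasts 1/10 s, in which the tool goes at most 50 mm and 8.59 degrees, less where a joint would pass 70% of its speed; a pose out of reach is approached as far as the arm can. A call with a gripper value outside its range is refused whole. "jaw" is the opening, from -1 (shut) to 1 (fully open), set as the call begins (left out, the last holds). The fingers move at their own pace and stop on an object; the grip force is fixed at half the most. Time passes only in rows, so rows that do not move let the fingers close. It gives the time, the measured TCP pose, the force, the opening and the grip force at its end, in the units of the state.
- ctrl.get_obs(): the state, without advancing time (a new reading comes with each control period).
- ctrl.get_image(name): name is "side" or "top"; returns a dict with "frame" (420x560x3 uint8, blue, green, red), "fx", "fy", "cx", "cy" (pixels), "rvec" (rotation vector, rad) and "tvec" (3), from world to camera coordinates, as OpenCV has them. Camera axes: x right, y down, z forward; pixel columns grow to the right and rows downward; lengths in mm; the calibration is good to about 2 mm. A picture is of the moment at which its call begins. There is no depth.
- ctrl.close_job(): hands the job in; it is judged then, once.
The state is a dict: "t": time; "qpos": joint angles; "qvel": joint speeds; "joint_torque": joint torques, N m; "ee_pos": TCP position; "orientation": TCP orientation; "ft_force": force on the tool from outside, world axes, zero at the start; "moment": the same for the moment, N m; "width": finger opening in mm; "grasp_force": force on a finger pad.
Only numpy, scipy, OpenCV 4.12 (cv2) and the standard library are available. Lean on these libraries where they do the work, as an engineer would, in place of code of your own. Each camera call takes 0.05 s, during which the arm holds its last target. There are 200 camera calls.

## Task

Run your closed fingertips gently along the curved row of little steel clamps on the slide tray, starting at the clamp next to the black lug and going on to the far end, so that the clamps are pressed shut flat one after another in that order. Only stroke or press them down: do not lift any clamp, do not lean hard on the tray, and leave everything else on the table where it is.

Things in the scene. Friction and masses are not known exactly. Their poses are not given: they have to be found in the camera images.
- tray: Fixed fan-shaped grey slide tray, 210 mm wide, dark deck 40 mm high; five glass slides fan outwards. Five steel clamps in a row along its narrow concave side, on an arc of radius 130 mm. Origin: on the table below the middle clamp (3). +x: outwards along the middle slide; arc centre at x = -130 mm, y = 0. +y: along the row to clamp 1 and, beyond it, the black lug (45 mm square, 22 mm high). Any yaw.
- deck (a joint): How far the sprung deck (slides and clamps together) is pressed down, in m: 0 free, 0.008 bottomed. It starts to give at about 1.5 N and gives a further 1 mm for every 0.8 N; it springs back up when let go.
- clamp1 (a joint): Opening of clamp 1 of 5, counted from the lug end, rad: 0 shut flat, 0.2 to 0.42 at the start. Steel plate 30 mm along the row, 22 mm across, 4 mm thick, hinged on its edge nearest the lug (+y side); the other edge stands up 6 to 12 mm at the start. Stays where it is left; shutting takes under 0.5 N at the free edge, 1 to 2 N near the hinge.
- clamp2 (a joint): Opening of clamp 2 of 5, counted from the lug end, rad: 0 shut flat, 0.2 to 0.42 at the start. Steel plate 30 mm along the row, 22 mm across, 4 mm thick, hinged on its edge nearest the lug (+y side); the other edge stands up 6 to 12 mm at the start. Stays where it is left; shutting takes under 0.5 N at the free edge, 1 to 2 N near the hinge.
- clamp3 (a joint): Opening of clamp 3 of 5, counted from the lug end, rad: 0 shut flat, 0.2 to 0.42 at the start. Steel plate 30 mm along the row, 22 mm across, 4 mm thick, hinged on its edge nearest the lug (+y side); the other edge stands up 6 to 12 mm at the start. Stays where it is left; shutting takes under 0.5 N at the free edge, 1 to 2 N near the hinge.
- clamp4 (a joint): Opening of clamp 4 of 5, counted from the lug end, rad: 0 shut flat, 0.2 to 0.42 at the start. Steel plate 30 mm along the row, 22 mm across, 4 mm thick, hinged on its edge nearest the lug (+y side); the other edge stands up 6 to 12 mm at the start. Stays where it is left; shutting takes under 0.5 N at the free edge, 1 to 2 N near the hinge.
- clamp5 (a joint): Opening of clamp 5 of 5, counted from the lug end, rad: 0 shut flat, 0.2 to 0.42 at the start. Steel plate 30 mm along the row, 22 mm across, 4 mm thick, hinged on its edge nearest the lug (+y side); the other edge stands up 6 to 12 mm at the start. Stays where it is left; shutting takes under 0.5 N at the free edge, 1 to 2 N near the hinge.
- spot1 (a point): Middle of the top face of clamp 1 as it lies when shut, 47 mm above the table with the deck up, on the arc at +0.54 rad about its centre (from tray +x towards +y). Belongs to the deck: does not tilt with the clamp. Neighbouring spots are 35 mm apart; shut clamps leave 2 to 8 mm between them.
- spot2 (a point): Middle of the top face of clamp 2 as it lies when shut, 47 mm above the table with the deck up, on the arc at +0.27 rad about its centre (from tray +x towards +y). Belongs to the deck: does not tilt with the clamp. Neighbouring spots are 35 mm apart; shut clamps leave 2 to 8 mm between them.
- spot3 (a point): Middle of the top face of clamp 3 as it lies when shut, 47 mm above the table with the deck up, on the arc at +0.00 rad about its centre (from tray +x towards +y). Belongs to the deck: does not tilt with the clamp. Neighbouring spots are 35 mm apart; shut clamps leave 2 to 8 mm between them.
- spot4 (a point): Middle of the top face of clamp 4 as it lies when shut, 47 mm above the table with the deck up, on the arc at -0.27 rad about its centre (from tray +x towards +y). Belongs to the deck: does not tilt with the clamp. Neighbouring spots are 35 mm apart; shut clamps leave 2 to 8 mm between them.
- spot5 (a point): Middle of the top face of clamp 5 as it lies when shut, 47 mm above the table with the deck up, on the arc at -0.54 rad about its centre (from tray +x towards +y). Belongs to the deck: does not tilt with the clamp. Neighbouring spots are 35 mm apart; shut clamps leave 2 to 8 mm between them.
- jar: Bystander, loose: amber jar 34 mm across, 40 mm high, in the hollow of the fan, about 75 mm from the clamp row. Origin under its centre.
- slidebox: Bystander, loose: flat white slide box 40 x 100 x 28 mm, beyond the outer edge of the fan. Origin under its centre.
- vial: Bystander, loose: small white vial 22 mm across, 45 mm high, near the end of the row without the lug. Origin under its centre.
- mug: Bystander, loose: white mug 80 mm across, 95 mm high, on the left of the table. Origin under its centre.
- reagent: Bystander, loose: white plastic bottle 72 mm across, 150 mm high, on the right of the table. Origin under its centre.
- mouse: Bystander, loose: black computer mouse 110 x 60 x 34 mm, on a round blue mat at the left. Origin under its centre.

How it is judged (in metres and radians):
On the way, in this order (a step that is already met when the one before it is completed fails the run):
1. the first clamp, at the lug end, is pressed shut with the fingers (value of joint clamp1 below 0.06 rad and contact force between tray and the fingers above 0.2 N), for 0.05 s.
2. then the middle clamp (all of step 1 and value of joint each of clamp2, clamp3 below 0.06 rad), for 0.05 s.
3. then the last clamp (value of joint each of clamp1, clamp2, clamp3, clamp4, clamp5 below 0.06 rad), for 0.05 s.
At the end, for the whole second after the job is handed in: All five clamps are shut to within 0.06 rad (free edge within 2 mm of flat) and the sprung deck is back up (within 1.5 mm) (all of step 3 and value of joint deck below 0.0015 m); the robot touches nothing.
It fails at once if a clamp is shut while the one before it, nearer the lug, still stands open ((value of joint clamp2 below 0.05 rad and value of joint clamp1 above 0.12 rad) or (value of joint clamp3 below 0.05 rad and value of joint clamp2 above 0.12 rad) or (value of joint clamp4 below 0.05 rad and value of joint clamp3 above 0.12 rad) or (value of joint clamp5 below 0.05 rad and value of joint clamp4 above 0.12 rad)).
It fails at once if a clamp is lifted open (beyond 0.6 rad) (value of joint any of clamp1, clamp2, clamp3, clamp4, clamp5 above 0.6 rad).
It fails at once if the tray is pushed with more than 20 N (contact force between tray and the fingers above 20 N or contact force between tray and the arm above 20 N).
It fails at once if a bystander is moved by more than 15 mm (distance of any of jar, slidebox, vial, mug, reagent, mouse from where it was at the start of the episode above 0.015 m).
It also fails if it takes over 42 s, if anything falls off the work surface, if the arm or the gripper's body presses on something with over 40 N, if the wrist force passes 120 N, or if a joint passes its speed limit or range.

## Working session

There is one attempt and no reset: what is moved stays moved. The work goes in short steps, Python scripts to look and compute and a tool call to move; the robot and the scene stay as the last step left them, time stands still between calls to the robot, and variables do not carry over. Pictures are saved under pics/ and viewed, at most 10 in all, crops included, and the job is handed in when it is done.

Besides the shell and the picture viewer there is one more tool, called by a JSON object that holds its "name" and its "arguments". arm_command: Moves the arm, as the interface text tells. Its arguments: {"type":"object","properties":{"series":{"type":"array"},"jaw":{"type":"number"}},"required":["series"]}

```bash
mkdir -p pics; python3 - <<'E'
from workcell import ctrl
import cv2,pickle
d={}
for n in("top","side"):
    i=ctrl.get_image(n);d[n]=i;cv2.imwrite(f"pics/{n}0.png",i["frame"])
    print(n,i["fx"],i["cx"],i["cy"],i["rvec"],i["tvec"])
pickle.dump(d,open("im.pkl","wb"))
o=ctrl.get_obs();print({k:o[k] for k in("t","ee_pos","orientation","width","ft_force")})
E
```

```text
top 379.94715387572495 277.0166375354018 216.7915417305242 [ 2.15753946 -2.11259508  0.15405488] [  5.87603226 560.35373903 892.75266182]
side 430.93351078570885 279.245759811859 212.44168883410495 [ 0.38316492 -2.6047192   1.41307889] [545.14222852 127.01073032 973.98966093]
{'t': 0.1, 'ee_pos': array([ 153.21934278, -605.43936191,  240.9784041 ]), 'orientation': array([-3.11617698e+00, -3.88146088e-01,  2.78177715e-04]), 'width': 87.94874059723472, 'ft_force': array([ 0.48601918, -0.78799771,  0.39739988])}
```

View pics/top0.png

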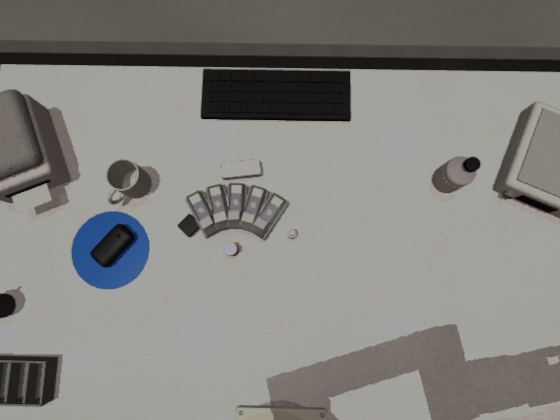

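View pics/side0.png

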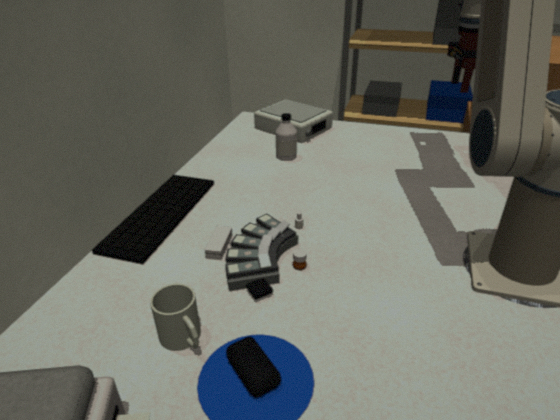

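The top view shows the tray's fan at about (237,210), with the lug at (189,225), jar at (231,249) and vial at (293,234). The side view shows the tray at (262,250) and the lug at (260,288). I'll enlarge both.

```bash
python3 - <<'E'
import cv2,pickle,numpy as np
d=pickle.load(open("im.pkl","rb"))
a=cv2.resize(d["top"]["frame"][170:270,170:305],None,fx=5.9,fy=5.9,interpolation=cv2.INTER_CUBIC)
b=cv2.resize(d["side"]["frame"][205:305,210:320],None,fx=5.9,fy=5.9,interpolation=cv2.INTER_CUBIC)
f=lambda x:np.clip(x*1.5,0,255).astype('uint8')
cv2.imwrite("pics/top1.png",f(a));cv2.imwrite("pics/side1.png",f(b))
E
```

```text
(no output)
```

View pics/top1.png

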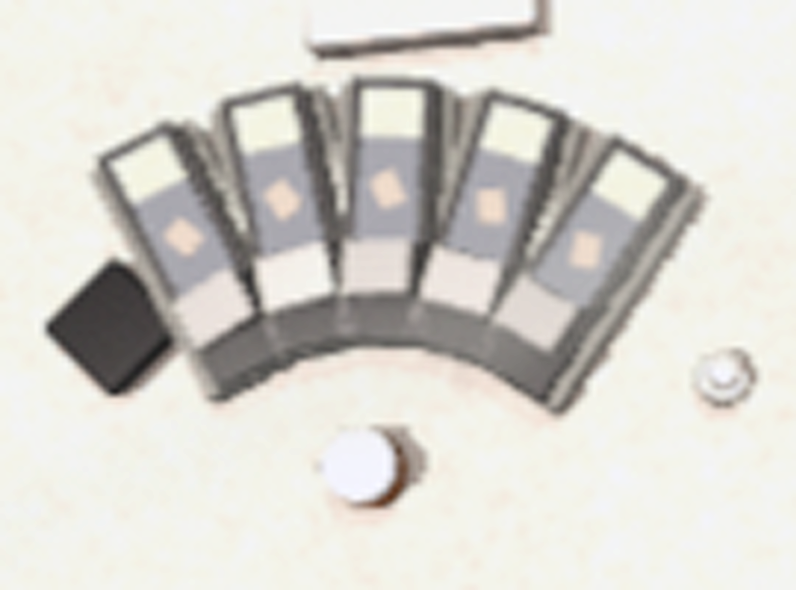

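View pics/side1.png

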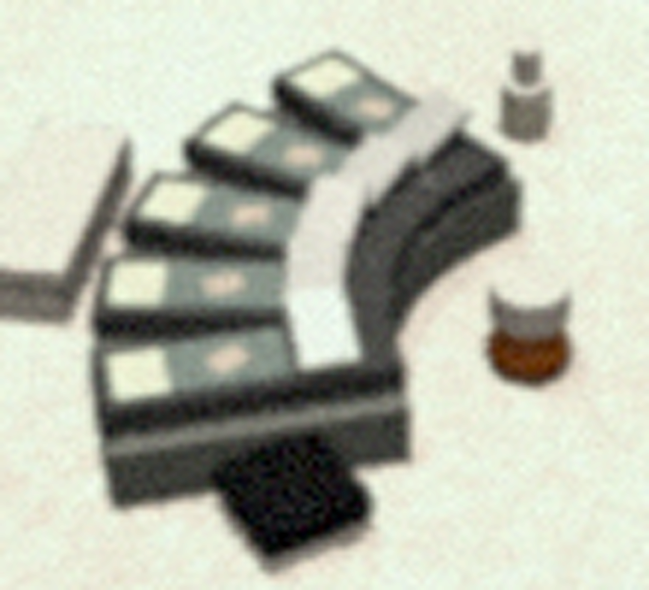

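```bash
cat > h.py <<'E'
import cv2,pickle,numpy as np
from scipy.optimize import least_squares
d=pickle.load(open("im.pkl","rb"))
def proj(n,P):
    i=d[n];K=np.array([[i["fx"],0,i["cx"]],[0,i["fy"],i["cy"]],[0,0,1.]])
    return cv2.projectPoints(np.array(P,float).reshape(-1,3),np.array(i["rvec"]),np.array(i["tvec"]),K,None)[0][:,0]
A=np.array([.54,.27,0,-.27,-.54])
def spots(p,z=47,r=130,a=A,t=0):
    x,y,w=p;c=np.array([x-130*np.cos(w),y-130*np.sin(w)])
    return np.c_[c[0]+r*np.cos(w+a),c[1]+r*np.sin(w+a),np.full(len(a),z)]
E
python3 - <<'E'
from h import *
T=np.array([[213,308],[293,277],[377,265],[462,278],[537,312]])/5.9+[170,170]
S=np.array([[325,330],[320,265],[335,200],[375,155],[430,115]])/5.9+[210,205]
for z in (51,):
  ft=lambda p:(proj("top",spots(p,z))-T).ravel()
  fb=lambda p:np.r_[ft(p),(proj("side",spots(p,z))-S).ravel()]
  for f in(ft,fb):
    s=least_squares(f,[500,100,0.]);print(s.x,s.fun.reshape(-1,2).round(1).tolist())
p=s.x if 0 else least_squares(ft,[500,100,0.]).x
print(spots(p).round(1))
# overlays: shut clamp outlines, both views
for n,o,k in(("top",(170,170),5.9),("side",(210,205),5.9)):
    im=cv2.imread(f"pics/{n}1.png")
    for a in A:
        u=15/130
        q=np.vstack([spots(p,47,r,np.array([b])) for r,b in((119,a-u),(141,a-u),(141,a+u),(119,a+u))])
        g=((proj(n,q)-o)*k).astype(int);cv2.polylines(im,[g],True,(0,0,255),1)
    cv2.imwrite(f"pics/{n}2.png",im)
a=cv2.imread("pics/top2.png");b=cv2.imread("pics/side2.png")
v=np.hstack([a[200:450,100:650],cv2.resize(b[20:420,200:540],None,fx=.625,fy=.625)]);cv2.imwrite("pics/ov.png",v);print(v.shape)
# jar,vial
def unp(n,px,z):
    return least_squares(lambda q:(proj(n,[[*q,z]])[0]-px),[500,100]).x
print("jar",unp("top",np.array([362,465])/5.9+170,40),"vial",unp("top",np.array([724,377])/5.9+170,45))
E
```

```text
[5.61106891e+02 1.23276203e+02 8.67980633e-03] [[0.3, 0.0], [0.0, -0.1], [0.0, 0.1], [-0.3, 0.0], [0.0, -0.0]]
[5.61468567e+02 1.22832709e+02 6.98999110e-03] [[0.4, -0.2], [0.2, -0.3], [0.2, 0.0], [-0.1, -0.1], [0.2, -0.1], [0.4, -1.4], [-0.1, -0.2], [0.2, 1.5], [-0.1, 1.0], [-0.0, 1.2]]
[[542.  190.   47. ]
 [556.1 157.9  47. ]
 [561.1 123.3  47. ]
 [556.7  88.6  47. ]
 [543.2  56.3  47. ]]
(250, 762, 3)
jar [479.18429959 127.6241667 ] vial [518.38860977 -21.6093558 ]
```

View pics/ov.png

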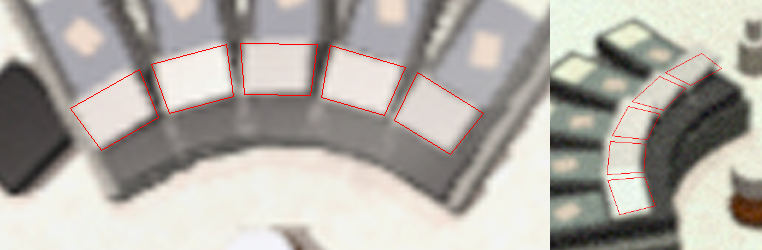

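The clamp row fits to about 1 mm: clamp 3 is at (561, 123), yaw about 0.009, with clamp 1 at (542, 190). The overlay's shut-clamp outlines sit on the plates in both views. Next I close the fingers and travel high to above clamp 1.

{"name": "arm_command", "arguments": {"series": [{"linear":[0.0286,-0.0338,0],"turn":0},{"linear":[0.0286,-0.0338,0],"turn":0},{"linear":[0.0286,-0.0338,0],"turn":0},{"linear":[0.0286,-0.0338,0],"turn":0},{"linear":[0.0286,-0.0338,0],"turn":0},{"linear":[0.0286,-0.0338,0],"turn":0},{"linear":[0.0286,-0.0338,0],"turn":0},{"linear":[0.0286,-0.0338,0],"turn":0},{"linear":[0.0286,-0.0338,0],"turn":0},{"linear":[0.0286,-0.0338,0],"turn":0}], "jaw": -1}}

```text
t: 1.1
ee_pos: [348.0, -206.4, 241.7]
orientation: [3.118, 0.388, 0.0]
ft_force: [0.3, -0.4, 0.3]
width: 11.4
grasp_force: 0.0
```

{"name": "arm_command", "arguments": {"series": [{"linear":[0.0286,-0.0338,0],"turn":0},{"linear":[0.0286,-0.0338,0],"turn":0},{"linear":[0.0286,-0.0338,0],"turn":0},{"linear":[0.0286,-0.0338,0],"turn":0},{"linear":[0.0286,-0.0338,0],"turn":0},{"linear":[0.0286,-0.0338,0],"turn":0},{"linear":[0.0286,-0.0338,0],"turn":0},{"linear":[0.0286,-0.0338,0],"turn":0},{"linear":[0.0286,-0.0338,0],"turn":0},{"linear":[0.0286,-0.0338,0],"turn":0}]}}

```text
t: 2.1
ee_pos: [542.3, 191.6, 241.4]
orientation: [3.117, 0.389, -0.001]
ft_force: [0.5, -0.5, 0.7]
width: 0.6
grasp_force: 0.0
```

{"name": "arm_command", "arguments": {"series": [{"linear":[0,0,0],"turn":-0.1},{"linear":[0,0,0],"turn":-0.1},{"linear":[0,0,0],"turn":-0.1},{"linear":[0,0,0.03],"turn":0},{"linear":[0,0,0.03],"turn":0},{"linear":[0,0,0.03],"turn":0},{"linear":[0,0,0],"turn":0},{"linear":[0,0,0],"turn":0}]}}

```text
t: 2.9
ee_pos: [541.8, 189.7, 151.6]
orientation: [3.024, 0.85, -0.002]
ft_force: [0.6, 0.0, -0.4]
width: 0.4
grasp_force: 0.0
```

{"name": "arm_command", "arguments": {"series": [{"linear":[0,0,0.0225],"turn":0},{"linear":[0,0,0.0225],"turn":0},{"linear":[0,0,0.0227],"turn":0},{"linear":[0,0,0],"turn":0},{"linear":[0,0,0],"turn":0}]}}

```text
t: 3.4
ee_pos: [543.0, 190.1, 85.4]
orientation: [-3.024, -0.85, -0.002]
ft_force: [0.7, -0.3, 0.6]
width: 0.5
grasp_force: 0.0
```

```bash
python3 - <<'E'
from workcell import ctrl
import cv2,numpy as np
i=ctrl.get_image("side")["frame"]
b=cv2.resize(i[185:305,200:340],None,fx=5,fy=5,interpolation=cv2.INTER_CUBIC)
cv2.imwrite("pics/side3.png",np.clip(b*1.4,0,255))
E
```

```text
[ WARN:0@0.583] global loadsave.cpp:1063 imwrite_ Unsupported depth image for selected encoder is fallbacked to CV_8U.
```

View pics/side3.png

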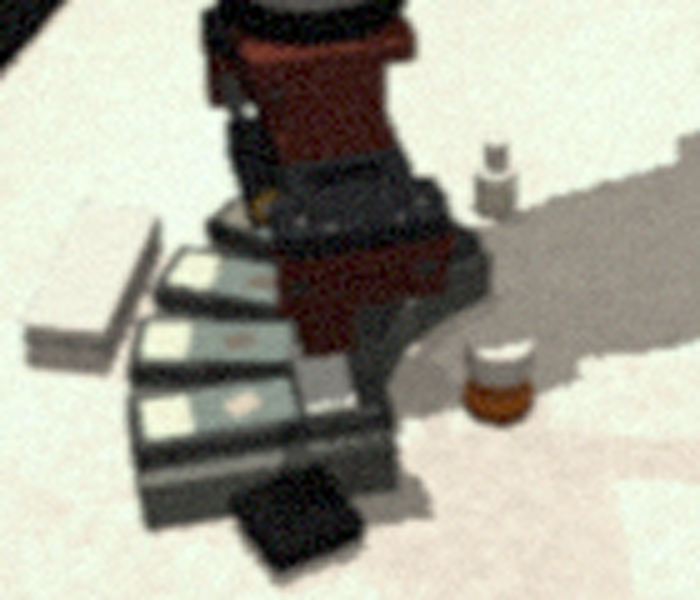

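The closed fingertips (325,350) hang right above clamp 1 (325,380), and nothing else is near them. I'm lowering slowly.

{"name": "arm_command", "arguments": {"series": [{"linear":[0,0,0.003],"turn":0},{"linear":[0,0,0.003],"turn":0},{"linear":[0,0,0.003],"turn":0},{"linear":[0,0,0.003],"turn":0},{"linear":[0,0,0.002],"turn":0},{"linear":[0,0,0.002],"turn":0},{"linear":[0,0,0],"turn":0},{"linear":[0,0,0],"turn":0}]}}

```text
t: 4.25
ee_pos: [542.0, 189.7, 67.8]
orientation: [-3.024, -0.85, 0.0]
ft_force: [0.5, 0.0, -0.6]
width: -0.1
grasp_force: 0.0
```

{"name": "arm_command", "arguments": {"series": [{"linear":[0,0,0.001],"turn":0},{"linear":[0,0,0.001],"turn":0},{"linear":[0,0,0],"turn":0},{"linear":[0,0,0],"turn":0}]}}

```text
t: 4.65
ee_pos: [542.2, 189.8, 66.1]
orientation: [3.024, 0.85, 0.0]
ft_force: [0.5, 0.4, 2.4]
width: 0.6
grasp_force: 0.9
```

{"name": "arm_command", "arguments": {"series": [{"linear":[0,0,0.001],"turn":0},{"linear":[0,0,0],"turn":0},{"linear":[0,0,0],"turn":0}]}}

```text
t: 4.95
ee_pos: [542.1, 189.8, 65.1]
orientation: [-3.024, -0.85, -0.0]
ft_force: [-0.3, -0.8, 2.7]
width: 0.6
grasp_force: 1.3
```

Clamp 1 is pressed with about 2.5 N, with the deck giving roughly 1 mm. Now I stroke along the arc.

{"name": "arm_command", "arguments": {"series": [{"linear":[-0.0001,0.005,0.0005],"turn":0.0385},{"linear":[-0.0001,0.005,0],"turn":0.0385},{"linear":[-0.0001,0.005,0],"turn":0.0385},{"linear":[-0.0001,0.005,0],"turn":0.0385},{"linear":[-0.0001,0.005,0],"turn":0.0385}]}}

```text
t: 5.45
ee_pos: [553.2, 166.8, 64.5]
orientation: [-3.093, -0.55, -0.0]
ft_force: [-0.5, 2.1, 3.2]
width: 0.2
grasp_force: 1.5
```

{"name": "arm_command", "arguments": {"series": [{"linear":[-0.0001,0.005,0],"turn":0.0385},{"linear":[-0.0001,0.005,0],"turn":0.0385},{"linear":[0,0,0],"turn":0}]}}

```text
t: 5.75
ee_pos: [556.4, 156.9, 64.5]
orientation: [3.111, 0.433, 0.0]
ft_force: [1.2, -2.2, 3.7]
width: 0.3
grasp_force: 1.5
```

Forces stay small and the pose tracks the arc (spot 2 is 556.1, 157.9). Continuing.

{"name": "arm_command", "arguments": {"series": [{"linear":[-0.0001,0.005,0],"turn":0.0385},{"linear":[-0.0001,0.005,0],"turn":0.0385},{"linear":[-0.0001,0.005,0],"turn":0.0385},{"linear":[-0.0001,0.005,0],"turn":0.0385},{"linear":[-0.0001,0.005,0],"turn":0.0385},{"linear":[-0.0001,0.005,0],"turn":0.0385},{"linear":[-0.0001,0.005,0],"turn":0.0385},{"linear":[0,0,0],"turn":0}]}}

```text
t: 6.55
ee_pos: [561.1, 122.3, 64.5]
orientation: [3.141, 0.011, 0.0]
ft_force: [0.2, -1.5, 2.8]
width: 1.0
grasp_force: 1.5
```

{"name": "arm_command", "arguments": {"series": [{"linear":[-0.0001,0.005,0],"turn":0.0385},{"linear":[-0.0001,0.005,0],"turn":0.0385},{"linear":[-0.0001,0.005,0],"turn":0.0385},{"linear":[-0.0001,0.005,0],"turn":0.0385},{"linear":[-0.0001,0.005,0],"turn":0.0385},{"linear":[-0.0001,0.005,0],"turn":0.0385},{"linear":[-0.0001,0.005,0],"turn":0.0385},{"linear":[0,0,0],"turn":0}]}}

```text
t: 7.35
ee_pos: [556.5, 87.8, 64.5]
orientation: [3.114, -0.411, -0.0]
ft_force: [-0.4, -1.4, 3.6]
width: 0.6
grasp_force: 1.5
```

{"name": "arm_command", "arguments": {"series": [{"linear":[-0.0001,0.005,0],"turn":0.0385},{"linear":[-0.0001,0.005,0],"turn":0.0385},{"linear":[-0.0001,0.005,0],"turn":0.0385},{"linear":[-0.0001,0.005,0],"turn":0.0385},{"linear":[-0.0001,0.005,0],"turn":0.0385},{"linear":[-0.0001,0.005,0],"turn":0.0385},{"linear":[-0.0001,0.005,0],"turn":0.0385},{"linear":[-0.0001,0.005,0],"turn":0.0385},{"linear":[0,0,0],"turn":0},{"linear":[0,0,0],"turn":0}]}}

```text
t: 8.35
ee_pos: [540.4, 51.8, 64.5]
orientation: [3.015, -0.879, -0.0]
ft_force: [-0.5, -2.4, 2.5]
width: 0.5
grasp_force: 1.5
```

The stroke is finished, so I lift off straight up, back off to uncover the row, and look.

{"name": "arm_command", "arguments": {"series": [{"linear":[0,0,-0.003],"turn":0},{"linear":[0,0,-0.01],"turn":0},{"linear":[0,0,-0.03],"turn":0},{"linear":[0,0,-0.03],"turn":0},{"linear":[0,0,-0.03],"turn":0},{"linear":[0,0,-0.03],"turn":0},{"linear":[0,0.04,-0.02],"turn":0},{"linear":[0,0.04,0],"turn":0},{"linear":[0,0.04,0],"turn":0},{"linear":[0,0.04,0],"turn":0}]}}

```text
t: 9.35
ee_pos: [453.2, -83.4, 218.2]
orientation: [-3.016, 0.879, -0.001]
ft_force: [0.3, -0.5, 0.1]
width: 0.3
grasp_force: 0.0
```

{"name": "arm_command", "arguments": {"series": [{"linear":[0,0.04,0],"turn":0},{"linear":[0,0.04,0],"turn":0},{"linear":[0,0.04,0],"turn":0},{"linear":[0,0.02,0],"turn":0},{"linear":[0,0,0],"turn":0},{"linear":[0,0,0],"turn":0}]}}

```text
t: 9.95
ee_pos: [378.9, -200.5, 217.8]
orientation: [-3.015, 0.883, -0.0]
ft_force: [0.1, 0.1, 0.3]
width: 0.7
grasp_force: 0.0
```

```bash
python3 - <<'E'
from workcell import ctrl
from h import *
p=[561.1,123.3,.0087]
out=[]
for n,o,w in(("side",(235,210),(75,70)),("top",(185,190),(100,70))):
    i=ctrl.get_image(n)["frame"]
    for f in(d[n]["frame"],i):
        c=cv2.resize(f[o[1]:o[1]+w[1],o[0]:o[0]+w[0]],None,fx=4,fy=4,interpolation=cv2.INTER_CUBIC)
        out.append(np.clip(c*1.4,0,255).astype('uint8'))
v=np.vstack([np.hstack([cv2.copyMakeBorder(x,0,0,0,400-x.shape[1],cv2.BORDER_CONSTANT) for x in out[k:k+2]]) for k in(0,2)])
cv2.imwrite("pics/end.png",v);print(v.shape)
E
```

```text
(560, 800, 3)
```

View pics/end.png

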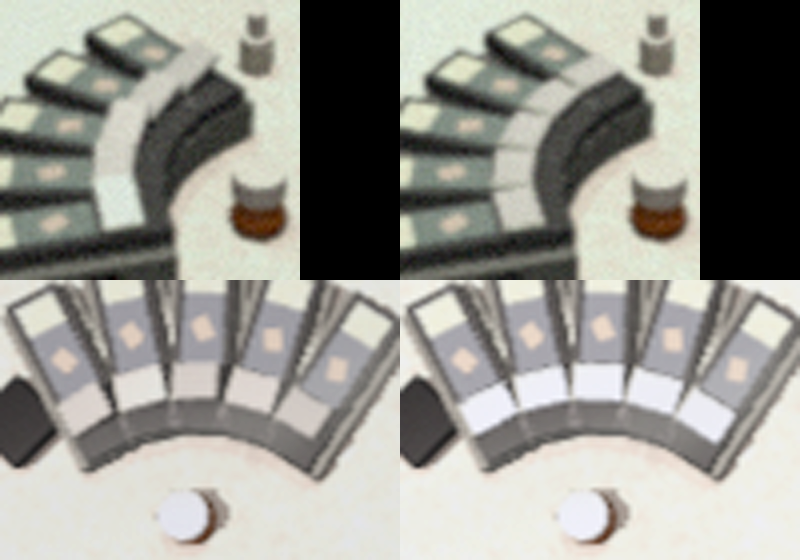

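The before (left) and after (right) crops show all five plates now lying flat, with uniform brightness and even gaps in both views. The jar (585,515) and vial (655,45) have not moved, and the arm is clear of everything.

```bash
python3 -c "
from workcell import ctrl
print(ctrl.close_job())"
```

```text
the job is handed in; nothing more can be done
None
```

I stroked all five clamps shut in order from the lug end, with wrist force readings of at most about 4.5 N, and handed the job in at about 10 s; the last pictures show the clamps flat and the jar and vial unmoved, but no verdict came back.

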